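# Put the sample cell in the photometer and hold it in the beam

### The job

Get the sample ready for its reading: take the glass cell from the white stand on the bench, lay it without dropping it in the empty rear cradle of the photometer's carriage, and let go. Then draw the pull rod out by its knob, against the spring, until its ring mark is level with the face of the collar, so that the sample lies in the light path, and finish while still holding it there (let go, it springs back). Leave the blank cell seated in the front cradle and do not disturb the flask, wash bottle and beaker.

Things in the scene. Friction and masses are not known exactly. Their poses are not given: they have to be found in the camera images.
- photometer: White bench photometer, fixed. Origin on the bench under its open cell bay; x points from the front (where the rod comes out) to the back, y to its left. Bay: y -75 to +75 mm, x -110 to +125 mm, between lamp house (y to +155) and detector house (y to -215), both 130 mm high, x -90 to +135. Low grey strips, 82 mm high, close the bay's front (outer face x -120) and back. A carriage slides in it.
- rod_travel (a joint): How far the rod and carriage are drawn out of the front (along the photometer's -x), in metres. 0 = fully in, at rest. Ring mark level with the collar's face at 0.064; end stop at 0.076. A spring pulls it back in: 3.6 N at rest, rising by 90 N/m to 9.4 N at the mark, with a damper of 25 N per m/s; it never stays out by itself.
- carriage: The sliding carriage with its level steel pull rod: 10 mm diameter, axis 60 mm above the bench at the photometer's y 0, with a black turned knob on the front end, 26 mm diameter, 24 mm long. At rest 36 mm of bare rod show between collar and knob. Its origin coincides with the photometer's when the rod is in; for the knob itself see point knob_grip.
- knob_grip (a point): Middle of the black knob, on its axis, 60 mm above the bench; at rest 174 mm in front of the photometer's origin (48 mm in front of the collar's face). Axes as the photometer's: pull along -x.
- ring_mark (a point): Centre of the dark ring mark (2.5 mm wide, its outer edge is the mark) round the rod; at rest it is inside, between the front strip and the carriage, 64 mm behind the collar's face. Moves with the rod.
- collar (a point): Centre of the outer (front) face of the steel collar, 22 mm diameter, through which the rod comes out; fixed, 60 mm above the bench. Axes as the photometer's.
- beam (a point): Where the light path crosses the middle of the bay, 94 mm above the bench: it runs along the photometer's y between the round windows in the two houses. Thin dark lines on top of both houses mark it. Axes as the photometer's.
- sample_cradle (a point): Rear cradle, empty at the start: where the centre of a seated cell lies, 94 mm above the bench; a cell lies along y. Moves with the carriage; at rest 64 mm behind the beam. Two upright 6 mm plates at y -36 and +36 mm, each with a 90 degree V notch 27 mm wide at the top, 4 mm below the cell's axis; carriage floor 34 mm below the axis. 66 mm free between the plates for fingers.
- blank_cradle (a point): Front cradle of the carriage, same as the rear one, 64 mm in front of it (towards the knob); the blank cell lies in it. The centre of the seated blank cell. Moves with the carriage.
- sample_cell: Cell to be measured: closed glass tube, 25 mm diameter, with a black screw cap (30 mm diameter, 12 mm long) on each end, 120 mm long in all, about 0.12 kg. Origin at its centre, y along the tube (it may be rolled about y; either end may lead). At first in the white stand, axis level, 42 mm above the bench. 96 mm of bare glass; the caps go outside the cradle's plates.
- blank_cell: The blank: a cell just like the sample cell, lying in the carriage's front cradle. Stays there. Between the two seated cells there are 39 mm of free room (34 mm at the caps).
- cell_stand: White plastic stand on the bench, fixed, base 124 x 92 mm and 10 mm thick, with two cradles like the carriage's, at x -32 mm (holding the sample cell) and x +32 mm (empty). Origin on the bench under its middle; cells lie along its y, axis 42 mm high.
- flask: Stoppered conical glass flask, 82 mm diameter at the foot, 148 mm high; origin under its foot. Leave alone.
- wash_bottle: Grey wash bottle with red cap and bent spout, 66 mm diameter, 195 mm high; origin under its foot. Leave alone.
- beaker: Glass beaker, 72 mm diameter, 95 mm high; origin under its foot. Leave alone.
Things that resemble listed ones, but are neither listed nor needed, are in the scene too. Leave any blue, brown or red look-alike of the blank_cell alone.

How it is judged (in metres and radians):
On the way:
1. the sample cell lies in the rear cradle, let go (x of sample_cell in the frame of sample_cradle between -0.005 and 0.005 m and y of sample_cell in the frame of sample_cradle between -0.013 and 0.013 m and z of sample_cell in the frame of sample_cradle between -0.004 and 0.004 m and angle between the y axis of sample_cell and the y axis of sample_cradle, either way round below 0.1 rad and contact force between the fingers and sample_cell below 0.05 N), for 0.2 s.
At the end, for the whole second after the job is handed in: Sample cell seated in the rear cradle (5 mm across, 4 mm in height, 13 mm along, 0.1 rad), untouched by the fingers; blank cell seated in the front one; fingers holding knob or rod (over 2 N), rod still, drawn out 64 mm within 6 mm, so that the sample is in the light path within 9 mm (all of step 1 and x of blank_cell in the frame of blank_cradle between -0.005 and 0.005 m and y of blank_cell in the frame of blank_cradle between -0.013 and 0.013 m and z of blank_cell in the frame of blank_cradle between -0.004 and 0.004 m and value of joint rod_travel between 0.058 and 0.07 m and velocity of joint rod_travel between -0.01 and 0.01 m/s and x of sample_cell in the frame of beam between -0.009 and 0.009 m and contact force between the fingers and carriage above 2 N and distance between the grasp point and knob_grip below 0.06 m and linear speed of sample_cell below 0.02 m/s); the arm keeps its last pose, push and grip.
It fails at once if the flask, wash bottle or beaker is pushed more than 40 mm or tipped (distance of any of flask, wash_bottle, beaker from where it was at the start of the episode above 0.04 m or angle between any of flask, wash_bottle, beaker's own z axis and vertical above 0.35 rad).
It fails at once if the sample cell is dropped (faster than 0.5 m/s with no finger touching it) (contact force between the fingers and sample_cell below 0.05 N and linear speed of sample_cell above 0.5 m/s).
It fails at once if the blank cell is lifted or knocked out of its cradle (z of blank_cell in the frame of blank_cradle above 0.015 m or z of blank_cell in the frame of blank_cradle below -0.01 m).
It also fails if it takes over 64 s, if anything falls off the work surface, if the arm or the gripper's body presses on something with over 40 N, if the wrist force passes 120 N, or if a joint passes its speed limit or range.

### The arm

A 6-joint arm with a two-finger parallel gripper is mounted at the origin on the work surface. World frame = base frame: x ahead of the robot, y to its left, z up, the work surface at z = 0. Lengths are in mm, angles in rad, forces in N, time in s.
With the tool pointing down it reaches from about 375 to 975 mm from the base axis. Payload 3.8 kg.
Tool frame: the origin (TCP) lies at the very end of the fingers, on their centre line; the grasp point (between the pads) lies 19 mm behind it; z points along the fingers, y is the line along which they close (so a half turn about z gives the same grasp; the last joint's range is limited). The gripper opens to 85 mm and grips with 20 to 120 N. Pads are 22 mm wide; open, the fingers measure 114 mm over their backs; the gripper's body (76 mm by 85 mm) begins 54 mm behind the grasp point. The pads swing forward as they close: fully open they stand 13 mm farther back than shut.
Start: joints at [1.313, 0.264, 1.604, -0, 1.274, -0.037], TCP at [147.83, 658.608, 231.28] pointing down, gripper open.
Joint ranges: [-2.63, 2.63], [-0.94, 2.18], [0.31, 2.57], [-1.31, 4.45], [0, 2.66], [-2.55, 2.55]. Speed limits (rad/s): [2.57, 2.57, 3.14, 3.14, 3.14, 3.14].

### API

Orientations are given as a unit quaternion [w, x, y, z].
In Python, from plant import ctrl gives the robot as it stands.
- The arm moves only by the tool move_arm, never from a script. Its argument "steps" is a list of rows, each a list of 2 entries, a list of its own where there are three numbers: the shift along the tool's x, y, z in units of 0.15 m (1.0 is 0.15 m), then the turn about the tool's z in units of 360 degrees (1.0 is 360 degrees). In form: [[[x, y, z], turn], ...]. A call has 1 to 20 rows; each row is the pose to reach, as a shift and turn from the pose commanded when the call began, along the tool's axes at that moment, turning the shorter way round; what a row does not reach only later rows make up. A row lasts 1/10 s, in which the tool goes at most 50 mm and 8.59 degrees, less where a joint would pass 70% of its speed; a pose out of reach is approached as far as the arm can. A call with a number of a shift or a turn outside -1 to 1 is refused whole. A call with a gripper value outside its range is refused whole. "hand" is the gripper's target within -1 to 1 (shut at 1, half-way at 0, fully open at -1), set as the call begins (left out, the last holds). The fingers move at their own pace and stop on an object; "force" is the grip in N (left out, the last holds). Time passes only in rows, so rows that repeat a pose let the fingers close. It gives the time, the measured TCP pose, the force, the opening and the grip force at its end, in the units of the state.
- ctrl.get_state(): the state, without advancing time (a new reading comes with each control period).
- ctrl.camera(name): name is "side" or "top" or "wrist"; returns the picture (384x512x3 uint8, red, green, blue); there is no depth.
- ctrl.calibration(name): a dict with "mtx" (3x3 intrinsics, pixels), "camera_from_world" (4x4, takes a point from world to camera coordinates). Camera axes: x right, y up, looking along -z (the intrinsics and any distortion apply to the point x, -y, -z); pixel columns grow to the right and rows downward; lengths in mm; the calibration is good to about 2 mm. A picture is of the moment at which its call begins: read the wrist's pose just before it. calibration takes no time and is no camera call; for the wrist camera it gives the pose at the moment of the call.
- ctrl.job_done(): hands the job in; it is judged then, once.
The state is a dict: "time": time; "q": joint angles; "qd": joint speeds; "tau": joint torques, N m; "eef_pos": TCP position; "ee_rot": TCP orientation; "contact_force": force on the tool from outside, world axes, zero at the start; "torque": the same for the moment, N m; "width": opening from 0.0 (shut) to 1.0 (fully open); "gripper_force": force on a finger pad.
Only numpy, scipy, OpenCV 4.12 (cv2) and the standard library are available. Lean on these libraries where they do the work, as an engineer would, in place of code of your own. Each camera call takes 0.05 s, during which the arm holds its last target. There are 200 camera calls.

## Working session

There is one attempt and no reset: what is moved stays moved. The work goes in short steps, Python scripts to look and compute and a tool call to move; the robot and the scene stay as the last step left them, time stands still between calls to the robot, and variables do not carry over. Pictures are saved under pics/ and viewed, at most 10 in all, crops included, and the job is handed in when it is done.

Besides the shell and the picture viewer there is one more tool, called as name(argument=value, ...) on one line, values as JSON. move_arm: Moves the arm, as the interface text tells. Shifts and turns lie within -1 to 1; 1 stands for 0.15 m of shift or 360 degrees of turn. Its arguments: {"type":"object","properties":{"steps":{"type":"array","items":{"type":"array"}},"hand":{"type":"number"},"force":{"type":"number"}},"required":["steps"]}

```bash
mkdir -p pics; cat > h.py <<'E'
import numpy as np, cv2
from plant import ctrl
def cal(n):
    c=ctrl.calibration(n); return np.array(c["mtx"],float),np.array(c["camera_from_world"],float),c
def ray(n,u,v,c=None):
    K,T,_=c or cal(n); p=np.linalg.inv(K)@[u,v,1]; d=T[:3,:3].T@np.array([p[0],-p[1],-p[2]]); o=-T[:3,:3].T@T[:3,3]; return o,d
def atz(n,u,v,z,c=None):
    o,d=ray(n,u,v,c); return o+d*(z-o[2])/d[2]
def proj(n,P,c=None):
    K,T,_=c or cal(n); q=T[:3,:3]@np.array(P,float)+T[:3,3]; p=K@[q[0],-q[1],-q[2]]; return p[:2]/p[2]
def snap(n,f,crop=None,s=1):
    im=ctrl.camera(n)[:,:,::-1]
    if crop: x0,y0,x1,y1=crop; im=im[y0:y1,x0:x1]
    im=cv2.resize(np.ascontiguousarray(im),None,fx=s,fy=s,interpolation=cv2.INTER_CUBIC); cv2.imwrite(f"pics/{f}.png",im); return im
E
python3 - <<'E'
from h import *
a=snap("top","a"); b=snap("side","b")
cv2.imwrite("pics/raw_top.png",a)
cv2.imwrite("pics/a2.png",cv2.resize(a,(800,600),interpolation=cv2.INTER_CUBIC))
cv2.imwrite("pics/b2.png",cv2.resize(b,(800,600),interpolation=cv2.INTER_CUBIC))
for n in("top","side"):
    K,T,c=cal(n);print(n,K.round(1).tolist(),T.round(3).tolist(),[k for k in c])
s=ctrl.get_state();print(s["time"],s["eef_pos"],s["ee_rot"],s["contact_force"],s["width"])
E
```

```text
top [[379.3, 0.0, 256.7], [0.0, 379.3, 192.5], [0.0, 0.0, 1.0]] [[0.013, -1.0, 0.018, 18.391], [0.992, 0.015, 0.127, -564.818], [-0.127, 0.016, 0.992, -1085.448], [0.0, 0.0, 0.0, 1.0]] ['mtx', 'camera_from_world']
side [[378.6, 0.0, 252.9], [0.0, 378.6, 186.3], [0.0, 0.0, 1.0]] [[0.729, -0.684, 0.018, -393.086], [0.338, 0.383, 0.86, -260.884], [-0.595, -0.621, 0.51, -764.412], [0.0, 0.0, 0.0, 1.0]] ['mtx', 'camera_from_world']
0.1 [147.68420218 657.94700885 230.05956299] [-1.45008683e-04  1.10197964e-01  9.93909112e-01 -1.03169142e-03] [-0.31504158 -0.1409417   0.21243961] 0.9995501478663462
```

View pics/a2.png

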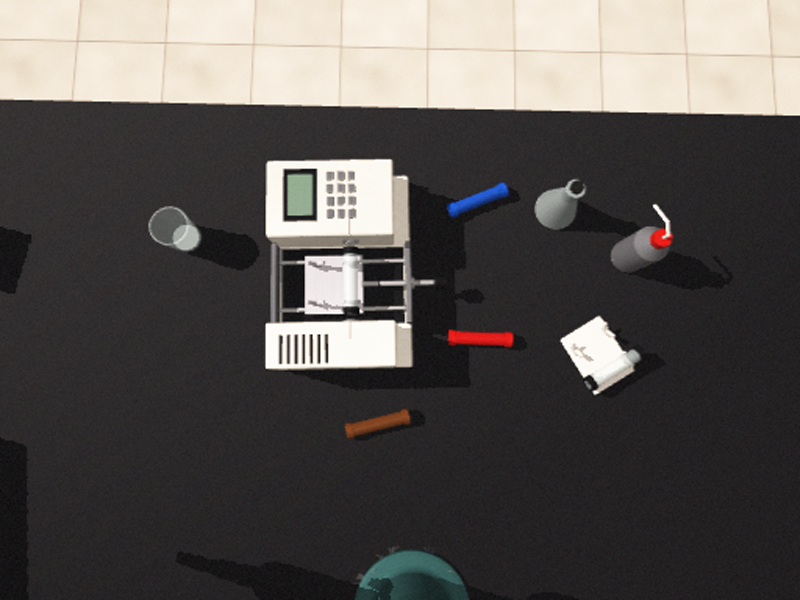

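View pics/b2.png

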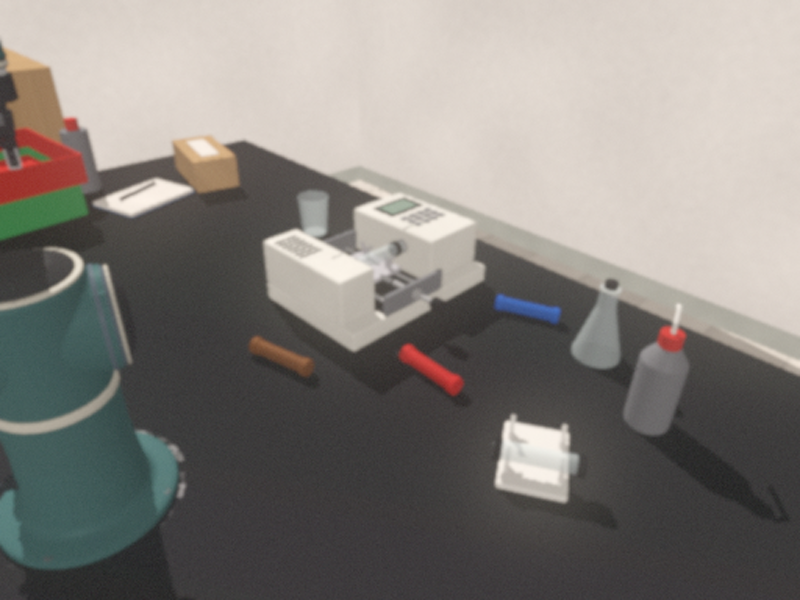

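The top view shows the photometer at (340,265) with its front and rod pointing right towards (435,282), and the white stand at (600,355) with the clear sample cell from (588,383) to (635,355). Look-alikes for the sample cell:
- blue tube (478,200)
- red tube (480,338)
- brown tube (378,423)
- blank cell (351,280) in the carriage

I choose the clear cell with black caps in the white stand, and check it in a close crop.

```bash
python3 - <<'E'
from h import *
a=cv2.imread("pics/raw_top.png")
A=cv2.resize(a[195:260,350:415],(400,400),interpolation=cv2.INTER_CUBIC)  # s=6.154
B=cv2.resize(a[145:210,225:290],(400,400),interpolation=cv2.INTER_CUBIC)
# brighten
f=lambda i:(255*(i/255.)**0.6).astype('uint8')
cv2.imwrite("pics/c.png",np.hstack([f(A),f(B)]))
E
```

```text
(no output)
```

View pics/c.png

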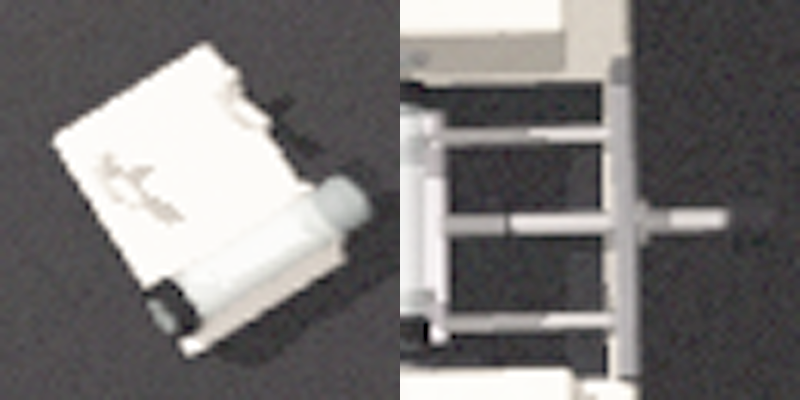

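```bash
python3 - <<'E'
from h import *
from scipy.optimize import least_squares
S=65/400
cr=lambda u,v,x0,y0:((u+.5)*S+x0-.5,(v+.5)*S+y0-.5)
st={k:cr(u,v,350,195) for k,(u,v) in dict(TL=(52,142),T=(207,42),B=(190,355),R=(348,262)).items()}
for k,p in st.items(): print(k,atz("top",*p,10).round(1))
for k,(u,v) in dict(c1=(165,312),c2=(355,201)).items(): print(k,atz("top",*cr(u,v,350,195),42).round(1))
# stand fit
loc=[[62,46,10],[62,-46,10],[-62,46,10],[-62,-46,10]]
def fit(obs,x0):
    c=cal("top")
    def r(p):
        cs,sn=np.cos(p[2]),np.sin(p[2]);e=[]
        for (u,v),l in obs:
            e+=list(proj("top",[p[0]+cs*l[0]-sn*l[1],p[1]+sn*l[0]+cs*l[1],l[2]],c)-np.array([u,v]))
        return np.array(e)
    s=least_squares(r,x0,loss="soft_l1");return s.x,r(s.x).reshape(-1,2).round(1).tolist()
# cell at local x -32. image bottom = stand's -x side; +y left or right: either; try y toward image left: 
obs=[(st["TL"],[62,46,10]),(st["T"],[62,-46,10]),(st["B"],[-62,46,10]),(st["R"],[-62,-46,10]),
]
p,e=fit(obs,[480,-330,.5]);print("stand",p.round(3),e)
d=np.array([np.cos(p[2]),np.sin(p[2])]);print("cell xy",(p[:2]-32*d).round(1))
A=lambda u,v:((u+.5)/1.5625-.5,(v+.5)/1.5625-.5)
q=lambda u,v:cr(u-400,v,225,145)
obs=[(A(267,161),[135,-215,130]),(A(391.5,159.5),[-90,-215,130]),(A(393,235),[-90,-75,130]),(A(266,323),[135,75,130]),(A(394,321),[-90,75,130]),(A(395,367),[-90,155,130]),(A(265,369),[135,155,130]),
(q(645,222),[-126,0,60]),(q(728,220),[-162,0,60]),(q(507,224),[-62,0,60])]
p,e=fit(obs,[650,60,1.57]);print("phot",p.round(3),e)
d=np.array([np.cos(p[2]),np.sin(p[2])]);print("sample",(p[:2]+64*d).round(1),"knob",(p[:2]-174*d).round(1))
for n,P in dict(blankA=[0,-60,94],blankB=[0,60,94]).items():
    w=[p[0]+d[0]*P[0]-d[1]*P[1],p[1]+d[1]*P[0]+d[0]*P[1],P[2]];print(n,(proj("top",w)*1.5625).round(1))
print(cal("wrist")[0].tolist())
E
```

```text
TL [ 495.8 -280.5   10. ]
T [ 546.1 -358.3   10. ]
B [ 393.5 -345.4   10. ]
R [ 439.3 -424.2   10. ]
c1 [ 414.2 -323.2   42. ]
c2 [ 467.7 -415.5   42. ]
stand [ 468.666 -352.102    0.556] [[-0.1, -0.4], [0.1, 0.2], [0.1, 0.6], [-0.1, -0.3]]
cell xy [ 441.5 -369. ]
phot [590.852 130.177   1.605] [[-0.9, -0.5], [0.4, -0.7], [0.4, 0.1], [-1.1, -0.1], [0.9, -0.5], [0.9, -0.1], [-0.7, 0.4], [0.2, 0.4], [-0.9, 0.5], [0.5, 0.5]]
sample [588.7 194.1] knob [596.8 -43.7]
blankA [343.7 248.5]
blankB [344.4 314.4]
[[301.84917099688084, 0.0, 257.77930347251356], [0.0, 301.84917099688084, 185.61397870403866], [0.0, 0.0, 1.0]]
```

The crop shows a clear cell with dark caps at crop (170,308) and (345,203), lying in the stand's near cradle. The ends-based centre (441,-369) matches the stand fit, so I start there. On the right, the collar is at (645,222), the rod end at (728,220), and the black knob is hidden in the dark.

move_arm(steps=[[[-0.25,-0.22,0],0],[[-0.5,-0.45,0],0],[[-0.75,-0.67,0],0],[[-1,-0.9,0],0],[[-1,-0.9,0],0]], hand=-1)

```text
time: 0.6
eef_pos: [267.1, 489.4, 230.6]
ee_rot: [0.0, 0.112, 0.994, -0.002]
contact_force: [-0.6, 0.7, 0.5]
width: 1.0
gripper_force: 0.0
```

move_arm(steps=[[[-0.25,-0.22,0],0],[[-0.5,-0.45,0],0],[[-0.75,-0.67,0],0],[[-1,-0.9,0],0],[[-1,-0.9,0],0]])

```text
time: 1.1
eef_pos: [383.8, 325.7, 231.0]
ee_rot: [0.001, 0.113, 0.994, -0.001]
contact_force: [-0.6, -0.2, 0.4]
width: 1.0
gripper_force: 0.0
```

move_arm(steps=[[[-0.25,-0.22,0],0],[[-0.5,-0.45,0],0],[[-0.75,-0.67,0],0],[[-1,-0.9,0],0],[[-1,-0.9,0],0]])

```text
time: 1.6
eef_pos: [500.8, 161.7, 231.1]
ee_rot: [0.001, 0.113, 0.994, -0.001]
contact_force: [-0.5, -0.3, -0.2]
width: 1.002
gripper_force: 0.0
```

move_arm(steps=[[[0,-0.3,0],0],[[0,-0.6,0],0],[[0,-0.9,0],0],[[0,-0.9,0],0]])

```text
time: 2.0
eef_pos: [467.4, 30.8, 230.9]
ee_rot: [-0.001, 0.112, 0.994, -0.001]
contact_force: [0.2, 1.2, -0.5]
width: 0.998
gripper_force: 0.0
```

move_arm(steps=[[[0,-0.3,0],0],[[0,-0.6,0],0],[[0,-0.9,0],0],[[0,-0.9,0],0]])

```text
time: 2.4
eef_pos: [438.7, -100.9, 231.3]
ee_rot: [-0.0, 0.112, 0.994, -0.001]
contact_force: [0.2, 0.0, 0.0]
width: 1.0
gripper_force: 0.0
```

move_arm(steps=[[[-0.1,-0.3,0],0],[[-0.2,-0.6,0],0],[[-0.3,-0.9,0],0],[[-0.3,-0.9,0],0]])

```text
time: 2.8
eef_pos: [455.2, -242.8, 231.2]
ee_rot: [0.001, 0.112, 0.994, -0.001]
contact_force: [0.0, 0.3, -0.6]
width: 1.0
gripper_force: 0.0
```

move_arm(steps=[[[-0.03,-0.28,0],0.02],[[-0.06,-0.56,0.1],0.04],[[-0.095,-0.84,0.2],0.065],[[-0.095,-0.84,0.2],0.085],[[-0.095,-0.84,0.2],0.105],[[-0.095,-0.84,0.2],0.1265],[[-0.095,-0.84,0.2],0.1265],[[-0.095,-0.84,0.2],0.1265]])

```text
time: 3.6
eef_pos: [441.0, -364.4, 201.1]
ee_rot: [-0.0, 0.484, 0.875, 0.0]
contact_force: [0.0, 0.0, -0.2]
width: 1.001
gripper_force: 0.0
```

```bash
python3 - <<'E'
from h import *
import pickle
s=ctrl.get_state();c=cal("wrist");pickle.dump(c,open("w1.pkl","wb"))
print(s["eef_pos"],s["ee_rot"],s["q"])
a=snap("wrist","w1",None,1.5625)
a=cv2.imread("pics/w1.png");cv2.imwrite("pics/w1.png",(255*(a/255.)**0.7).astype('uint8'))
print((proj("wrist",[441,-369,42],c)*1.5625).round(1), (-c[1][:3,:3].T@c[1][:3,3]).round(0))
E
```

```text
[ 440.955572   -364.39698065  201.05142384] [-2.04988738e-04  4.84139796e-01  8.74990544e-01  4.03897906e-04] [-7.34585079e-01  9.19864155e-02  1.86179825e+00  7.47514575e-04
  1.18839087e+00 -1.29490083e+00]
[400.7 271.5] [ 404. -307.  344.]
```

View pics/w1.png

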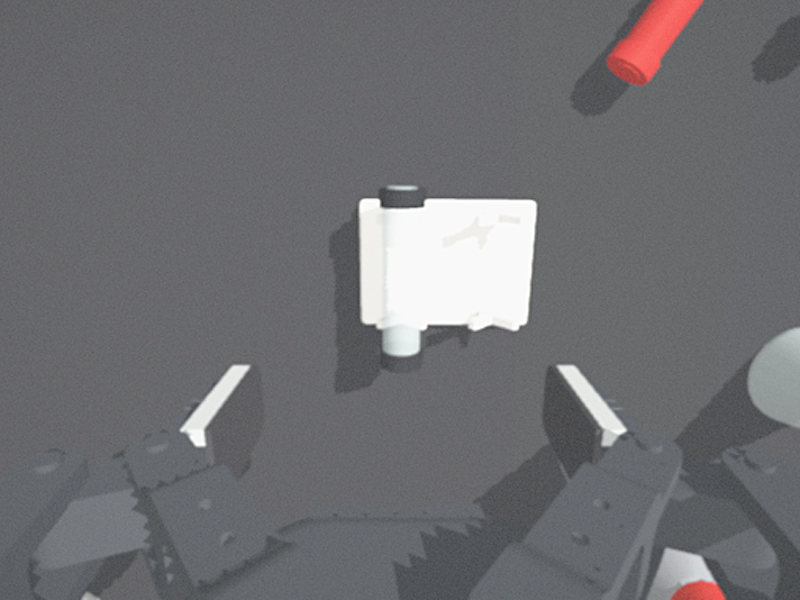

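```bash
python3 - <<'E'
from h import *
import pickle
c=pickle.load(open("w1.pkl","rb"));f=1.5625
for z in(54.5,57):
  P=atz("wrist",403/f,208/f,z,c);Q=atz("wrist",401.5/f,353/f,z,c);d=P-Q
  print(P.round(1),Q.round(1),((P+Q)/2).round(1),np.linalg.norm(d).round(1),np.arctan2(d[1],d[0])-np.pi/2)
s=ctrl.get_state();t=np.array([441,-369])-s["eef_pos"][:2];print(t)
E
```

```text
[ 419.6 -332.    54.5] [ 469.3 -413.1   54.5] [ 444.5 -372.6   54.5] 95.1 0.5494896139356871
[ 419.5 -331.8   57. ] [ 468.7 -412.2   57. ] [ 444.1 -372.    57. ] 94.3 0.5494896139356871
[ 0.22943171 -4.26694164]
```

move_arm(steps=[[[-0.05,-0.012,0.25],0.0015],[[-0.05,-0.012,0.5],0.0015],[[-0.05,-0.012,0.75],0.0015],[[-0.05,-0.012,1],0.0015],[[-0.05,-0.012,1],0.0015]])

```text
time: 4.15
eef_pos: [438.5, -369.2, 45.5]
ee_rot: [-0.006, 0.489, 0.872, 0.001]
contact_force: [-1.6, 0.7, -1.1]
width: 0.996
gripper_force: 0.0
```

move_arm(steps=[[[0,0,0.1],0],[[0,0,0.187],0],[[0,0,0.187],0],[[0,0,0.187],0]])

```text
time: 4.55
eef_pos: [442.7, -374.0, 24.1]
ee_rot: [0.001, 0.49, 0.872, -0.0]
contact_force: [0.6, -1.4, 1.0]
width: 1.003
gripper_force: 0.0
```

move_arm(steps=[[[0,0,0],0],[[0,0,0],0],[[0,0,0],0],[[0,0,0],0],[[0,0,0],0],[[0,0,0],0],[[0,0,0],0],[[0,0,0],0],[[0,0,0],0],[[0,0,0],0]], hand=1, force=35)

```text
time: 5.55
eef_pos: [444.7, -372.9, 24.4]
ee_rot: [0.002, 0.491, 0.871, 0.001]
contact_force: [5.8, 5.0, 3.5]
width: 0.282
gripper_force: 35.5
```

move_arm(steps=[[[0,0,-0.1],0],[[0,0,-0.3],0],[[0,0,-0.6],0],[[0,0,-0.9],0],[[0,0,-1],0],[[0,0,-1],0]])

```text
time: 6.15
eef_pos: [443.8, -375.4, 177.3]
ee_rot: [0.004, 0.49, 0.871, -0.001]
contact_force: [0.6, -0.6, -0.9]
width: 0.28
gripper_force: 35.1
```

move_arm(steps=[[[0.15,0.15,-0.05],0],[[0.35,0.36,-0.1],0],[[0.55,0.56,-0.15],0],[[0.75,0.76,-0.15],0],[[0.91,0.93,-0.15],0],[[0.91,0.93,-0.15],0]])

```text
time: 6.75
eef_pos: [489.4, -180.1, 192.7]
ee_rot: [-0.003, 0.489, 0.872, 0.0]
contact_force: [-0.7, -0.2, -1.4]
width: 0.284
gripper_force: 35.2
```

move_arm(steps=[[[0.15,0.15,0],0],[[0.35,0.36,0],0],[[0.55,0.56,0],0],[[0.75,0.76,0],0],[[0.91,0.93,0],0],[[0.91,0.93,0],0]])

```text
time: 7.35
eef_pos: [538.4, 7.5, 193.3]
ee_rot: [-0.002, 0.489, 0.872, -0.0]
contact_force: [-0.5, -0.4, -1.8]
width: 0.279
gripper_force: 35.2
```

move_arm(steps=[[[0.15,0.15,0],-0.015],[[0.35,0.36,0],-0.035],[[0.55,0.56,0],-0.055],[[0.75,0.76,0],-0.075],[[0.91,0.93,0],-0.095],[[0.91,0.93,0],-0.115],[[0.91,0.93,0],-0.135],[[0.91,0.93,0],-0.155],[[0.91,0.93,0],-0.167],[[0.91,0.93,0],-0.167],[[0.91,0.93,0],-0.167]])

```text
time: 8.45
eef_pos: [586.8, 192.3, 194.1]
ee_rot: [-0.001, -0.011, 1.0, -0.001]
contact_force: [-0.4, 0.3, -1.1]
width: 0.282
gripper_force: 35.2
```

```bash
python3 - <<'E'
from h import *
import pickle
s=ctrl.get_state();c=cal("wrist");pickle.dump((c,s),open("w2.pkl","wb"))
print(s["eef_pos"],s["ee_rot"],s["width"])
snap("wrist","w2",None,1.5625)
a=cv2.imread("pics/w2.png");cv2.imwrite("pics/w2.png",(255*(a/255.)**0.7).astype('uint8'))
E
```

```text
[586.79439704 192.29712671 194.07514879] [-1.23086197e-03 -1.07168931e-02  9.99941635e-01 -5.99960318e-04] 0.28198549493498426
```

View pics/w2.png

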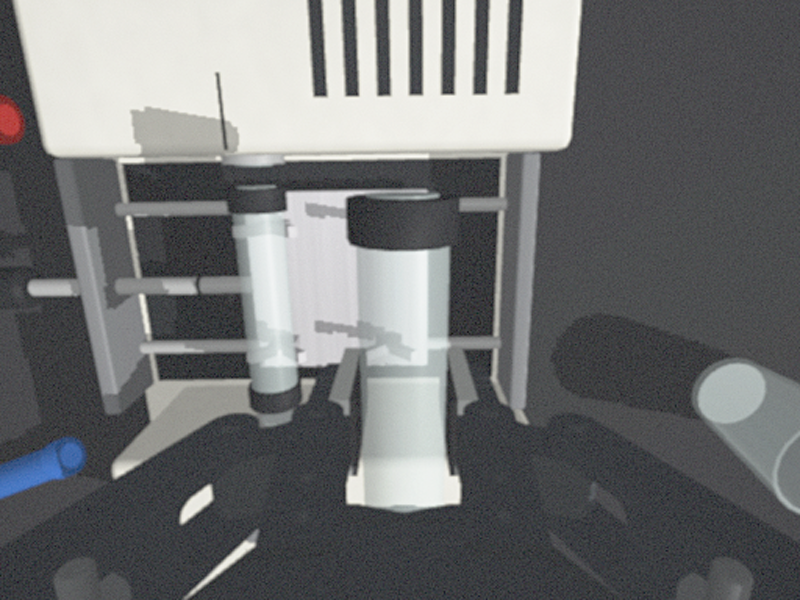

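```bash
python3 - <<'E'
from h import *
import pickle
c,s=pickle.load(open("w2.pkl","rb"));f=1.5625
W=lambda u,v,z:atz("wrist",(u+.5)/f-.5,(v+.5)/f-.5,z,c).round(1)
print("beamline",W(219,73,130),W(226,150,130))
print("lamp inner corners",W(52,156,130),W(570,149,130))
print("blank borders",W(261,212,108),W(274,387,108),"ends-cap silh widths",W(229,200,94),W(288,200,94))
print("glass edges mid", W(234,230,94),W(287,230,94),W(250,380,94),W(298,380,94))
z=s["eef_pos"][2]+19
print("held border",W(402,247,z+13.5),"edges",W(357,260,z),W(450,260,z), W(349,225,z),W(457,225,z))
print("strips z82 rear inner",W(505,160,82),W(522,405,82),"front outer",W(58,165,82),W(107,412,82))
print("ring",W(199,284,65),"rod end",W(29,287,60))
E
```

```text
beamline [485.9 114.9 130. ] [515.7 115.4 130. ]
lamp inner corners [519.7  41.7 130. ] [512.3 260.  130. ]
blank borders [543.9 122.  108. ] [636.8 123.4 108. ] ends-cap silh widths [539.8 101.9  94. ] [539.1 131.9  94. ]
glass edges mid [555.  103.3  94. ] [554.4 130.7  94. ] [640. 106.  94.] [639.4 133.1  94. ]
held border [537.8 190.3 226.6] edges [544.1 178.3 213.1] [543.5 203.2 213.1] [534.7 176.2 213.1] [534.1 204.6 213.1]
strips z82 rear inner [517.2 243.   82. ] [659.  264.5  82. ] front outer [524.7   9.5  82. ] [669.2  13.8  82. ]
ring [592.3  69.6  65. ] rod end [597.8 -36.4  60. ]
```

The wrist view shows the held cell at (403,350) and the blank at (267,300), with the empty rear cradle under the held cell. The lamp house's beam line ends at (226,150). Blank and beam line lie about 12 mm in front of the photometer's origin, so the cradle is at blank + 64 mm. I cross-check this in the top camera.

```bash
python3 - <<'E'
from h import *
s=ctrl.get_state();print(s["eef_pos"])
a=cv2.imread("pics/raw_top.png")[145:215,170:265]   # original, unobstructed
cv2.imwrite("pics/d.png",cv2.resize(a,None,fx=8,fy=8,interpolation=cv2.INTER_CUBIC))
E
```

```text
[586.94559886 192.62115662 194.48376516]
```

View pics/d.png

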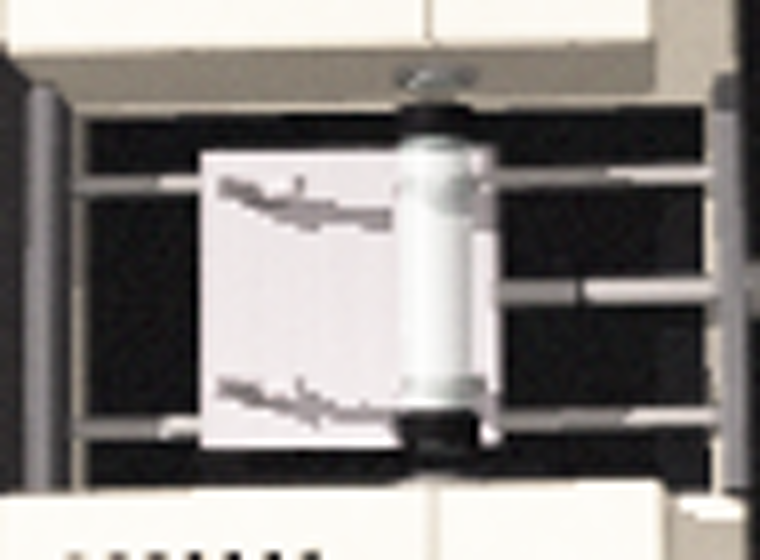

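```bash
python3 - <<'E'
from h import *
X=lambda u,v,z:atz("top",(u+.5)/8-.5+170,(v+.5)/8-.5+145,z).round(1)
print("blank top end",X(434.5,160,94),"bot",X(437,400,94),"edges",X(398,290,94),X(471,290,94),"borders",X(434,138,108),X(437,408,108))
print("beam lines",X(430,43,130),X(432,490,130),"ring",X(579,291,65))
E
```

```text
blank top end [635.1 120.9  94. ] bot [549.8 118.   94. ] edges [588.4 132.5  94. ] [588.8 107.   94. ] borders [640.  120.2 108. ] [545.3 116.9 108. ]
beam lines [668.5 120.7 130. ] [514.9 116.4 130. ] ring [593.7  69.8  65. ]
```

move_arm(steps=[[[-0.014,-0.062,0.05],-0.002],[[-0.014,-0.062,0.15],-0.002],[[-0.014,-0.062,0.3],-0.002],[[-0.014,-0.062,0.45],-0.002],[[-0.014,-0.062,0.56],-0.002],[[-0.014,-0.062,0.56],-0.002],[[-0.014,-0.062,0.56],-0.002],[[-0.014,-0.062,0.56],-0.002]])

```text
time: 9.3
eef_pos: [590.7, 184.8, 112.9]
ee_rot: [0.001, -0.018, 1.0, 0.0]
contact_force: [1.5, -0.5, -1.1]
width: 0.28
gripper_force: 35.2
```

move_arm(steps=[[[0,0,0.03],0],[[0,0,0.06],0],[[0,0,0.1],0],[[0,0,0.14],0],[[0,0,0.17],0],[[0,0,0.18],0],[[0,0,0.18],0],[[0,0,0.18],0]])

```text
time: 10.1
eef_pos: [589.7, 184.5, 84.8]
ee_rot: [0.0, -0.018, 1.0, 0.0]
contact_force: [-1.4, 0.7, -0.5]
width: 0.278
gripper_force: 35.2
```

move_arm(steps=[[[0,-0.008,0.015],0],[[0,-0.008,0.03],0],[[0,-0.008,0.04],0],[[0,-0.008,0.05],0],[[0,-0.008,0.05],0],[[0,-0.008,0.05],0]])

```text
time: 10.7
eef_pos: [589.6, 183.3, 77.2]
ee_rot: [-0.0, -0.018, 1.0, -0.0]
contact_force: [-0.2, 0.2, -0.8]
width: 0.278
gripper_force: 35.2
```

```bash
python3 - <<'E'
from h import *
s=ctrl.get_state();print(s["eef_pos"],s["contact_force"])
a=snap("wrist","w3",None,1);b=snap("side","s3",(155,110,335,240),1)
a=a[60:384,60:460]; b=cv2.resize(b,(400,289),interpolation=cv2.INTER_CUBIC)
b=np.vstack([b,np.zeros((35,400,3),'uint8')])
cv2.imwrite("pics/m3.png",(255*(np.hstack([a,b])/255.)**.7).astype('uint8'))
E
```

```text
[589.64256086 183.27730462  77.17875064] [-0.15111314  0.18624084 -0.80484172]
```

View pics/m3.png

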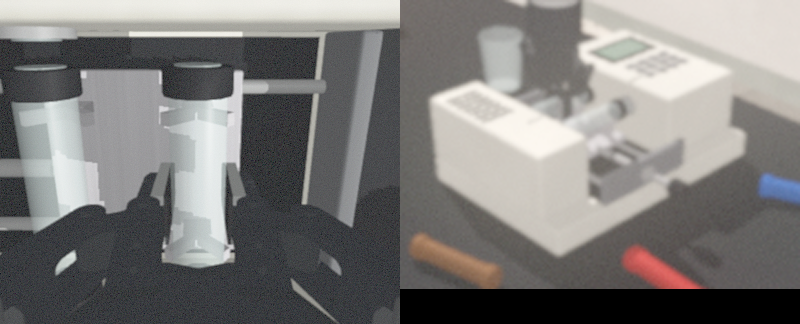

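The cell is centred over the rear cradle: the plate spans 160–238 and the cell's axis is at 199. Its cap is outside the plate. I lower the last bit until contact.

move_arm(steps=[[[0,0,0.005],0],[[0,0,0.01],0],[[0,0,0.012],0],[[0,0,0.012],0]])

```text
time: 11.2
eef_pos: [590.0, 183.1, 76.3]
ee_rot: [0.0, -0.018, 1.0, -0.0]
contact_force: [-1.5, -1.4, 4.7]
width: 0.278
gripper_force: 35.7
```

move_arm(steps=[[[0,0,0],0],[[0,0,0],0],[[0,0,0],0],[[0,0,0],0],[[0,0,0],0],[[0,0,0],0]], hand=-0.04)

```text
time: 11.8
eef_pos: [589.6, 183.3, 75.3]
ee_rot: [-0.0, -0.018, 1.0, 0.0]
contact_force: [-0.6, 0.5, -0.5]
width: 0.518
gripper_force: 0.0
```

```bash
python3 - <<'E'
from h import *
s=ctrl.get_state();print(s["eef_pos"],s["contact_force"],s["width"],s["gripper_force"])
E
```

```text
[589.64359624 183.33741391  75.33218484] [-0.61720963  0.48938636 -0.53516516] 0.5177782212910007 0.0
```

move_arm(steps=[[[0,0,-0.03],0],[[0,0,-0.1],0],[[0,0,-0.25],0],[[0,0,-0.5],0],[[0,0,-0.75],0],[[0,0,-0.95],0],[[0,0,-0.95],0]])

```text
time: 12.5
eef_pos: [593.5, 184.3, 225.8]
ee_rot: [0.006, -0.018, 1.0, 0.001]
contact_force: [1.0, 0.5, -0.4]
width: 0.52
gripper_force: 0.0
```

move_arm(steps=[[[0,-0.25,0],0],[[0,-0.5,0],0],[[0,-0.75,0],0],[[0,-0.75,0],0]])

```text
time: 12.9
eef_pos: [593.6, 66.9, 217.8]
ee_rot: [-0.0, -0.017, 1.0, -0.001]
contact_force: [0.6, 0.4, -0.9]
width: 0.525
gripper_force: 0.0
```

move_arm(steps=[[[0,-0.25,0],0.02],[[0,-0.5,0],0.04],[[0,-0.75,0],0.065],[[0,-0.75,0],0.085],[[0,-0.75,0],0.11],[[0,-0.75,0],0.13],[[0,-0.75,0.1],0.155],[[0,-0.75,0.2],0.175],[[0,-0.75,0.2],0.2],[[0,-0.75,0.2],0.22],[[0,-0.75,0.2],0.24],[[0,-0.75,0.2],0.25],[[0,-0.75,0.2],0.25],[[0,-0.75,0.2],0.25]], hand=-1)

```text
time: 14.3
eef_pos: [597.9, -41.0, 187.8]
ee_rot: [-0.0, 0.693, 0.721, -0.0]
contact_force: [0.9, 0.2, 0.2]
width: 1.002
gripper_force: 0.0
```

```bash
python3 - <<'E'
from h import *
import pickle
s=ctrl.get_state();c=cal("wrist");pickle.dump((c,s),open("w4.pkl","wb"))
print(s["eef_pos"],s["ee_rot"],s["width"],(proj("wrist",[597,-44,60],c)*1.5625).round(0))
a=snap("wrist","w4",None,1.5625)
cv2.imwrite("pics/w4.png",(255*(a/255.)**.55).astype('uint8'))
E
```

```text
[597.86100668 -41.03987185 187.80348199] [-1.70809190e-04  6.93252489e-01  7.20694773e-01 -2.19377282e-05] 1.001502500018591 [403. 281.]
```

View pics/w4.png

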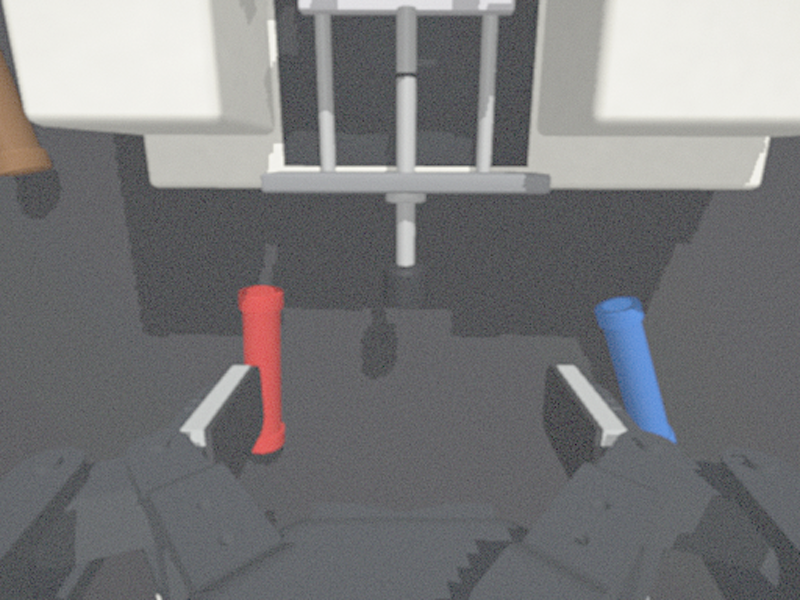

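The black knob is at about (385–426, 265–308), with rod end at (405,265), collar face at (405,200) and ring mark at (406,74).

```bash
python3 - <<'E'
from h import *
import pickle
c,s=pickle.load(open("w4.pkl","rb"));f=1.5625
W=lambda u,v,z:atz("wrist",(u+.5)/f-.5,(v+.5)/f-.5,z,c).round(1)
print("rod end",W(405,265,65),"knob sides",W(385,285,60),W(426,285,60),"collar",W(405,201,70),"ring",W(406,75,65),"red",W(262,290,30),W(267,440,30))
E
```

```text
rod end [597.8 -32.8  65. ] knob sides [586.5 -46.5  60. ] [610.8 -45.6  60. ] collar [596.3   4.   70. ] ring [594.3  67.9  65. ] red [504.3 -61.3  30. ] [ 503.1 -174.8   30. ]
```

move_arm(steps=[[[-0.02,0.003,0.25],0],[[-0.02,0.003,0.5],0],[[-0.02,0.003,0.75],0],[[-0.02,0.003,0.9],0],[[-0.02,0.003,0.975],0],[[-0.02,0.003,0.975],0],[[-0.02,0.003,0.975],0],[[-0.02,0.003,0.975],0]])

```text
time: 15.15
eef_pos: [600.3, -44.7, 43.8]
ee_rot: [0.001, 0.694, 0.72, 0.001]
contact_force: [0.4, -1.0, 0.2]
width: 0.999
gripper_force: 0.0
```

move_arm(steps=[[[0,0,0],0],[[0,0,0],0],[[0,0,0],0],[[0,0,0],0],[[0,0,0],0],[[0,0,0],0],[[0,0,0],0],[[0,0,0],0],[[0,0,0],0],[[0,0,0],0]], hand=1, force=80)

```text
time: 16.15
eef_pos: [599.1, -44.6, 42.3]
ee_rot: [0.0, 0.694, 0.72, 0.0]
contact_force: [-0.4, 1.2, 6.0]
width: 0.276
gripper_force: 78.6
```

move_arm(steps=[[[-0.01,0,0],0],[[-0.03,0,0],0],[[-0.06,0,0],0],[[-0.09,0,0],0],[[-0.12,0,0],0],[[-0.15,0,0],0],[[-0.18,0,0],0],[[-0.21,0,0],0],[[-0.24,0,0],0],[[-0.27,0,0],0],[[-0.3,0,0],0],[[-0.33,0,0],0],[[-0.36,0,0],0],[[-0.385,0,0],0],[[-0.4,0,0],0],[[-0.415,0,0],0],[[-0.425,0,0],0],[[-0.43,0,0],0],[[-0.43,0,0],0],[[-0.43,0,0],0]])

```text
time: 18.15
eef_pos: [601.3, -106.5, 42.3]
ee_rot: [-0.001, 0.694, 0.72, 0.001]
contact_force: [-0.1, 9.9, 7.5]
width: 0.278
gripper_force: 78.8
```

```bash
python3 - <<'E'
from h import *
import pickle
s=ctrl.get_state();c=cal("wrist");pickle.dump((c,s),open("w5.pkl","wb"))
print(s["time"],s["eef_pos"],s["contact_force"],s["gripper_force"])
a=snap("wrist","w5");b=snap("top","t5",(170,140,300,215),1)
b=cv2.resize(b,(450,260),interpolation=cv2.INTER_CUBIC);b=np.vstack([b,np.zeros((124,450,3),'uint8')])
g=lambda i:(255*(i/255.)**.6).astype('uint8')
cv2.imwrite("pics/m5.png",g(np.hstack([a[:,81:431],b])))
print(proj("wrist",[596.3,4,60],c)-[81,0])
E
```

```text
18.15 [ 601.30524025 -106.46797736   42.2881143 ] [-0.05219506  9.94107557  7.52444921] 78.82250938564539
[175.94892103 -21.94103949]
```

View pics/m5.png

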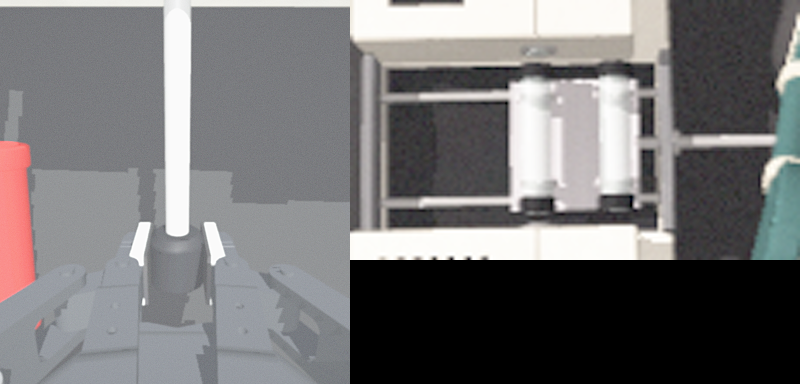

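Both cells lie seated. In the top crop the sample at (538,140) is in line with the beam marks at (535,50) and (535,240), and the fingers hold the knob. The spring force is 9.9 N against 9.4 N expected at the mark, with 62 mm travelled. I add a small trim and let it settle.

move_arm(steps=[[[-0.005,0,0],0],[[-0.01,0,0],0],[[-0.01,0,0],0],[[-0.01,0,0],0],[[-0.01,0,0],0],[[-0.01,0,0],0],[[-0.01,0,0],0],[[-0.01,0,0],0],[[-0.01,0,0],0],[[-0.01,0,0],0]])

```text
time: 19.25
eef_pos: [601.4, -107.9, 42.3]
ee_rot: [-0.001, 0.694, 0.72, 0.001]
contact_force: [-0.0, 9.3, 6.9]
width: 0.274
gripper_force: 78.8
```

```bash
python3 - <<'E'
from h import *
r=cv2.imread("pics/raw_top.png");n=snap("top","t6")
# carriage shift: blank-cell row profile matched between pictures
from numpy import array
t=r[160:200,215:236]; m=cv2.matchTemplate(n[158:202,232:275],t,cv2.TM_CCOEFF_NORMED)
_,v,_,l=cv2.minMaxLoc(m);print("blank shift px",232+l[0]-215,v,"64mm expects",proj("top",[593.4,54,94])[0]-proj("top",[591.2,118,94])[0])
s=ctrl.get_state();print(s["time"],s["eef_pos"],s["contact_force"],s["gripper_force"])
E
```

```text
blank shift px 22 0.8899450302124023 64mm expects 22.80266491798534
19.3 [ 601.37166869 -107.89849214   42.32715478] [0.15827748 8.90820315 6.96629051] 78.8021497707814
```

```bash
python3 -c "
from plant import ctrl
print(ctrl.job_done())"
```

```text
the job is handed in; nothing more can be done
None
```

I handed the job in with the sample cell let go in the rear cradle, the blank still in the front one, and the arm holding the rod about 63 mm out (mark at 64 mm, 6 mm allowed); the hand-in returned no verdict.

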